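# Check the bench gauge on its master discs and shut them away

## Task

Check the bench gauge on every master disc that is out, smallest first: lay the disc flat between the jaws, slide the jaw shut by its blue grip until the dial needle clearly moves, hold it there for a moment without forcing it, then open the jaw again. Put each checked disc flat in the case compartment with its own colour, and when all are in, lower the lid gently until it is fully shut. Leave the other things on the bench where they are.

Things in the scene. Friction and masses are not known exactly. Their poses are not given: they have to be found in the camera images.
- disc28_c (a point): centre of the 28 mm master disc: solid steel disc 28 mm in diameter and 24 mm thick (0.1 to 0.45 kg) with a yellow insert on its flat faces, loose, lying flat on the bench at the start (or absent: then None); the point is half-way up (12 mm above its underside), its z is the disc's axis
- disc36_c (a point): centre of the 36 mm master disc: solid steel disc 36 mm in diameter and 24 mm thick (0.1 to 0.45 kg) with a green insert on its flat faces, loose, lying flat on the bench at the start (or absent: then None); the point is half-way up (12 mm above its underside), its z is the disc's axis
- disc44_c (a point): centre of the 44 mm master disc: solid steel disc 44 mm in diameter and 24 mm thick (0.1 to 0.45 kg) with a blue insert on its flat faces, loose, lying flat on the bench at the start (or absent: then None); the point is half-way up (12 mm above its underside), its z is the disc's axis
- disc52_c (a point): centre of the 52 mm master disc: solid steel disc 52 mm in diameter and 24 mm thick (0.1 to 0.45 kg) with a red insert on its flat faces, loose, lying flat on the bench at the start (or absent: then None); the point is half-way up (12 mm above its underside), its z is the disc's axis
- cell28 (a point): centre of the floor (6 mm above the bench) of the case compartment for the 28 mm disc, marked by a yellow circle; compartment 42 mm wide along its y, 124 mm long along its x (the case's x, from its front to its hinge), partitions 20 mm and outer walls 30 mm high above the bench
- cell36 (a point): centre of the floor (6 mm above the bench) of the case compartment for the 36 mm disc, marked by a green circle; compartment 50 mm wide along its y, 124 mm long along its x (the case's x, from its front to its hinge), partitions 20 mm and outer walls 30 mm high above the bench
- cell44 (a point): centre of the floor (6 mm above the bench) of the case compartment for the 44 mm disc, marked by a blue circle; compartment 58 mm wide along its y, 124 mm long along its x (the case's x, from its front to its hinge), partitions 20 mm and outer walls 30 mm high above the bench
- cell52 (a point): centre of the floor (6 mm above the bench) of the case compartment for the 52 mm disc, marked by a red circle; compartment 66 mm wide along its y, 124 mm long along its x (the case's x, from its front to its hinge), partitions 20 mm and outer walls 30 mm high above the bench
- lid_hinge (a point): middle of the hinge line of the case lid, 30 mm above the bench at the far rim of the dark grey case (136 mm deep from front to hinge, 246 mm wide, 30 mm high, fixed to the bench); its x points horizontally from the case front to the hinge, its y along the hinge line, z up
- lid (a joint): angle of the case lid: 0 shut on the rim, about 1.6 upright, up to 1.95 leaning back; the hinge is stiff (about 0.4 N m of friction) and holds the lid wherever it is left; the shut lid's top is 46 mm above the bench
- lid_handle (a point): middle of the steel bar handle on the lid's front edge: a 10 mm round bar 100 mm long, parallel to the hinge, 35 mm clear (to its centre) of the lid's edge, so that fingers fit behind it; 171 mm from the hinge line, and 9 mm above the plane of the rim when shut (39 mm above the bench)
- gauge_line (a point): point on the gauge's granite platform (16 mm above the bench) below the anvil's resting face; its y runs along the measuring line from anvil to sliding jaw, its x from the gauge's front to the beam 80 mm behind, z up. A disc lies flat here, centre within 8 mm of the line, and slides when pushed. Platform reaches 50 mm to the front; the dial beyond the anvil is 80 mm high; jaw arm 40 mm
- anvil_face (a point): middle of the face of the sprung anvil (28 mm wide, 20 mm high, 13 mm above the platform); the dial's red needle turns as it is pushed in
- anvil (a joint): how far the anvil is pushed in, m: 0 at rest, stop at 0.010; spring 1.5 N at rest growing 0.6 N per mm; the needle turns 0.2 rad per mm
- jaw (a joint): opening of the sliding jaw, m: distance from the jaw face to the resting anvil face, 0 shut to 0.095 fully open; slides with 1.5 N of friction and stays where it is left
- jaw_grip (a point): centre of the upper part of the blue thumb grip on the slide: upright block 18 x 18 mm, its top 94 mm and its foot (the black carriage's top) 58 mm above the bench, this point 80 mm above the bench; moves with the jaw along the gauge's y; the jaw face lies 56 mm from it towards the anvil
- alcohol_c (a point): centre of an amber bottle, 56 mm across and 120 mm high (bystander)
- loupe_c (a point): centre of a black eye loupe, 42 mm across and 34 mm high (bystander)
- tweezers: steel tweezers lying flat, 120 mm long (bystander)
- brush: cleaning brush lying flat, 160 mm long (bystander)
- driver: screwdriver lying flat, 150 mm long (bystander)
- wipes: white open box for wipes, 110 x 130 x 60 mm (bystander), origin under its centre
- vblock: steel V-block, 50 x 70 x 40 mm (bystander), origin under its centre
Things that resemble listed ones, but are neither listed nor needed, are in the scene too. What is shaped like the part that bears disc36_c but orange or turquoise is not meant. What is shaped like the part that bears disc44_c but orange or yellow is not meant.

How it is judged:
By the outcome, as a careful person would: the job done as asked, in the order asked, and still so for the second after the job is handed in, with the robot touching nothing.
Of disc28, disc36, disc44, disc52 only 2 to 3 are there at a start; the rules pass over those that are not, and their reading is None.
At some moment in a run one of disc28, disc36, disc44, disc52 may be knocked a few centimetres aside while the robot is not near it.
Once in a run the grip may slacken for a moment while it holds something.
It also fails if it takes over 210 s, if anything falls off the work surface, if the arm or the gripper's body presses on something with over 40 N, if the wrist force passes 120 N, or if a joint passes its speed limit or range.

## Robot

A 6-joint arm with a two-finger parallel gripper is mounted at the origin on the work surface. World frame = base frame: x ahead of the robot, y to its left, z up, the work surface at z = 0. Lengths are in m, angles in degrees, forces in N, time in s.
With the tool pointing down it reaches from about 0.4 to 0.825 m from the base axis. Payload 7 kg.
Tool frame: the origin (TCP) lies midway between the tips of the shut fingers; the grasp point (between the pads) lies 19 mm behind it; z points along the fingers, y is the direction in which the jaws open and shut (so a half turn about z gives the same grasp; the last joint's range is limited). The gripper opens to 88 mm and grips with 3 to 60 N. Pads are 19 mm wide; open, the fingers measure 130 mm over their backs; the gripper's body (78 mm by 193 mm) begins 47 mm behind the grasp point.
Start: joints at [-46.862, 20.546, 0.682, 0, -70.136, -16.507], TCP at [0.303, -0.603, 0.206] pointing down, gripper open.
Joint ranges: [-176.03, 176.03], [-82.01, 121.73], [-58.28, 71.71], [-173.87, 95.51], [-174.79, -0.11], [-173.66, 173.66]. Speed limits (degrees/s): [136.94, 136.94, 172.46, 180, 180, 180].

## Interface

Orientations are given as a 3x3 rotation matrix whose columns are the frame's x, y, z axes.
In Python, from rig import robot gives the robot as it stands. Calls block until the motion is done:
- robot.goto(position, orientation): joint-space move of the TCP to a pose.
- robot.servo_line(position, ori=None, speed=0.15): straight line of the TCP; ori=None keeps the orientation; speed is the mean speed in m/s.
- robot.movej(angles): joint-space move.
- robot.move_gripper(opening): opening from 0.0 (shut) to 1.0 (fully open); the grip force is fixed at half the most; returns when the fingers have stopped.
- robot.dwell(seconds).
- robot.ik(position, orientation): joint angles nearest the present ones, or None.
- robot.grab_frame(name): name is "scene" or "top" or "wrist"; returns (picture, depth): 400x640x3 uint8, red, green, blue; 400x640 float32, m along the optical axis (not along the pixel's ray), 0 where there is no reading.
- robot.camera_info(name): a dict with "vfov" (degrees; the focal length in pixels is half the picture's height over the tangent of half this angle, whatever the lens; pixels are square), "cx", "cy" (the principal point, pixels), "view" (4x4, takes a point from world to camera coordinates); the wrist camera has in their place "T_tool_cam" (4x4, takes a point from camera to tool coordinates, whose origin is the TCP and whose axes are the flange's). Camera axes: x right, y down, z forward; pixel columns grow to the right and rows downward; lengths in m; the calibration is good to about 2 mm. A picture is of the moment at which its call begins: read the wrist's pose just before it. camera_info takes no time and is no camera call.
A pose or a line that the arm cannot do raises robot.Unreachable and nothing moves.
- robot.job_done(): hands the job in, once; it reports no verdict.
Readings, each from a call of its own:
- robot.read_t(): time.
- robot.read_qpos(): joint angles.
- robot.read_qvel(): joint speeds.
- robot.read_effort(): joint torques, N m.
- robot.read_position(): TCP position.
- robot.read_tcp_rot(): TCP orientation.
- robot.read_force(): force on the tool from outside, world axes, zero at the start.
- robot.read_ft_torque(): the same for the moment, N m.
- robot.read_grip_width(): opening from 0.0 (shut) to 1.0 (fully open).
Only numpy, scipy, OpenCV 4.12 (cv2) and the standard library are available. Lean on these libraries where they do the work, as an engineer would, in place of code of your own. Each camera call takes 0.05 s, during which the arm holds its last target. There are 200 camera calls.

## Working session

There is one attempt and no reset: what is moved stays moved. The work goes in short steps, each a Python script; the robot and the scene stay as the last script left them, time stands still between calls to the robot, and variables do not carry over. Pictures are saved under pics/ and viewed, about 12 in all and at most 16, crops included, and the job is handed in when it is done.

```bash
ls; mkdir -p pics; python3 - <<'E'
from rig import robot
import cv2,numpy as np
for n in("scene","top","wrist"):
    im,d=robot.grab_frame(n); cv2.imwrite(f"pics/a_{n}.png",im[:,:,::-1]); np.savez(f"pics/a_{n}.npz",im=im,d=d)
    print(n,robot.camera_info(n), d.min(), d.max())
print(robot.read_t(),robot.read_tcp_rot())
E
```

```text
pics
scene {'vfov': 52.08414340765791, 'cx': 320.16992999882694, 'cy': 193.54700288047152, 'view': array([[-0.71882027,  0.69479666, -0.02355889,  0.40961577],
       [ 0.36898616,  0.35258518, -0.85996099, -0.10656421],
       [-0.58919151, -0.6268503 , -0.50981572,  1.44030215],
       [ 0.        ,  0.        ,  0.        ,  1.        ]])} 0.0 3.9994905
top {'vfov': 55.71492817705655, 'cx': 321.5409862905025, 'cy': 202.55976442920354, 'view': array([[ 0.02653946, -0.99960928,  0.00877153, -0.04287402],
       [-0.99535573, -0.02723673, -0.09233162,  0.53129466],
       [ 0.09253446, -0.00628036, -0.99568968,  1.22136225],
       [ 0.        ,  0.        ,  0.        ,  1.        ]])} 0.0 2.0977373
wrist {'vfov': 60.913117212390304, 'cx': 318.7287896889324, 'cy': 197.66158931310125, 'T_tool_cam': array([[ 3.43338464e-04, -9.66619287e-01, -2.56216775e-01,
         6.95709074e-02],
       [ 9.99999937e-01,  3.53874015e-04,  4.98403940e-06,
         8.03218729e-04],
       [ 8.58507902e-05, -2.56216761e-01,  9.66619348e-01,
        -1.77901858e-01],
       [ 0.00000000e+00,  0.00000000e+00,  0.00000000e+00,
         1.00000000e+00]])} 0.0 0.44324324
0.15 [[-8.93949141e-01 -4.48167903e-01 -6.82020505e-04]
 [-4.48168403e-01  8.93948506e-01  1.07309463e-03]
 [ 1.28764644e-04  1.26495206e-03 -9.99999192e-01]]
```

View pics/a_top.png

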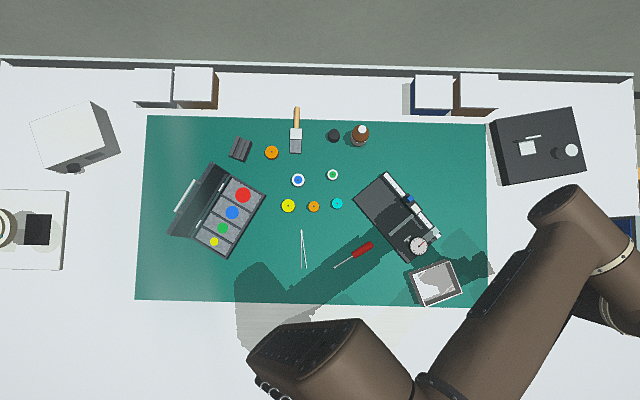

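View pics/a_scene.png

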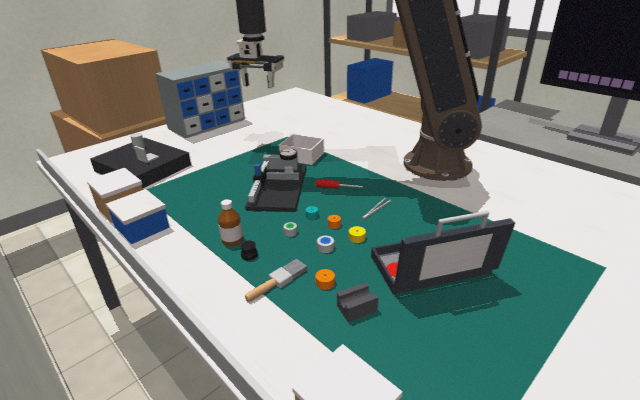

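The top view shows the case at about (225,210) with its lid leaning back to the left, and the gauge at (395,215). There are two steel discs, blue insert (298,180) and green insert (332,175). These could be mistaken for them: yellow (288,206), orange (271,153) and (313,206), turquoise (337,204). I'll check the choice in a close crop and measure sizes.

```bash
cat > h.py <<'E'
import numpy as np, cv2
from rig import robot
def info(n,pose=None):
    c=robot.camera_info(n); f=200/np.tan(np.radians(c["vfov"]/2))
    if n=="wrist":
        R,p=pose; T=np.eye(4);T[:3,:3]=R;T[:3,3]=p
        V=np.linalg.inv(T@c["T_tool_cam"])
    else: V=np.array(c["view"])
    return f,c["cx"],c["cy"],V
def frame(n):
    pose=(np.array(robot.read_tcp_rot()),np.array(robot.read_position())) if n=="wrist" else None
    im,d=robot.grab_frame(n); return im,d,info(n,pose)
def ray(uv,I):
    f,cx,cy,V=I; W=np.linalg.inv(V)
    r=W[:3,:3]@np.array([(uv[0]-cx)/f,(uv[1]-cy)/f,1.]); return W[:3,3],r
def onz(uv,z,I):
    o,r=ray(uv,I); return o+r*(z-o[2])/r[2]
def cloud(d,I):
    f,cx,cy,V=I; W=np.linalg.inv(V); v,u=np.mgrid[:400,:640]
    P=np.stack([(u-cx)/f*d,(v-cy)/f*d,d],-1)@W[:3,:3].T+W[:3,3]; P[d<=0]=np.nan; return P
def proj(p,I):
    f,cx,cy,V=I; q=V[:3,:3]@p+V[:3,3]; return np.array([f*q[0]/q[2]+cx,f*q[1]/q[2]+cy])
def tri(obs):
    A=np.zeros((3,3));b=np.zeros(3)
    for uv,I in obs:
        o,r=ray(uv,I); r=r/np.linalg.norm(r); M=np.eye(3)-np.outer(r,r); A+=M;b+=M@o
    return np.linalg.solve(A,b)
def down(deg):  # tool down, y axis (jaw opening) at deg from world x
    a=np.radians(deg); y=np.array([np.cos(a),np.sin(a),0]); z=np.array([0,0,-1.]); return np.c_[np.cross(y,z),y,z]
def save(n,im): cv2.imwrite("pics/"+n+".png",im[:,:,::-1])
E
python3 - <<'E'
from h import *
z=np.load("pics/a_top.npz");I=info("top");P=cloud(z["d"],I)
for n,uv in dict(blue=(298,180),green=(332,175),yel=(288,206),or1=(271,153),or2=(313,206),turq=(337,204),red=(243,195),cb=(232,213),cg=(222,228),cy=(214,241),loupe=(334,135),grip=(410,198),bench=(350,240),handle=(185,207)).items():
    print(n,P[uv[1],uv[0]].round(4))
a=cv2.resize(z["im"][100:300,150:450],None,fx=2.66,fy=2.66,interpolation=cv2.INTER_CUBIC);save("b_top",a)
E
```

```text
blue [0.6053 0.0514 0.0236]
green [ 0.6251 -0.0608  0.0241]
yel [0.5181 0.0816 0.0224]
or1 [0.6934 0.1441 0.0245]
or2 [ 0.5201 -0.0008  0.0254]
turq [ 0.5291 -0.0797  0.0222]
red [0.5516 0.2334 0.0114]
cb [0.4907 0.2673 0.0104]
cg [0.4404 0.2998 0.0026]
cy [0.3968 0.3237 0.0038]
loupe [ 0.7573 -0.0638  0.0366]
grip [ 0.5478 -0.3039  0.0927]
bench [ 0.412  -0.127  -0.0025]
handle [0.4954 0.3691 0.1648]
```

View pics/b_top.png

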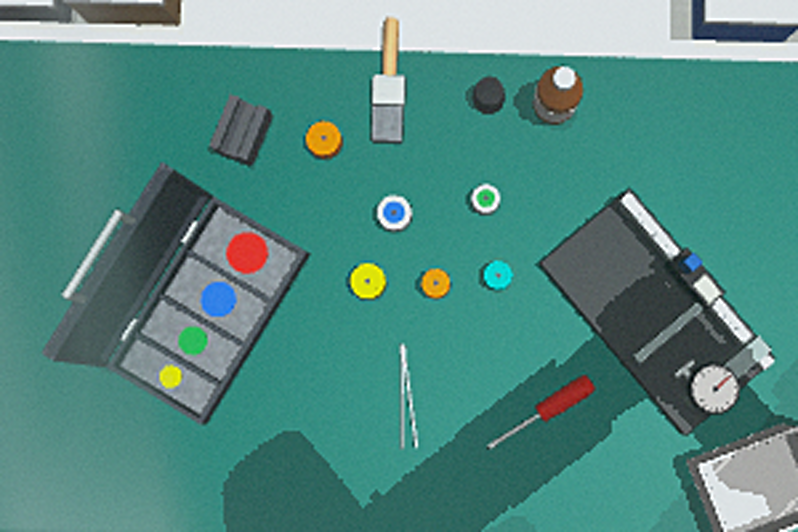

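The crop shows only two steel master discs: blue at crop (394,212) and green at (486,198). The solid yellow, orange and turquoise ones are decoys, so the order is 36 (green), then 44 (blue). The jaw arm sits close to the anvil, so it has to be opened first. Next I'll take close wrist views of the gauge, discs and case.

```bash
python3 - <<'E'
from h import *
import pickle
views=dict(g1=(.50,-.27,.28,0),g2=(.46,-.22,.24,0),d1=(.57,0,.26,90),c1=(.47,.21,.30,90),c2=(.50,.27,.30,90))
out={}
for n,(x,y,z,a) in views.items():
    ok=False
    for aa in (a,a+180,a+90,a-90):
        try: robot.goto([x,y,z],down(aa)); ok=True;break
        except robot.Unreachable: pass
    print(n,ok,aa,robot.read_t(),robot.read_qpos())
    if ok: out[n]=frame("wrist"); save("w_"+n,out[n][0])
out["top"]=frame("top"); save("w_top",out["top"][0])
pickle.dump(out,open("v.pkl","wb"))
a=np.vstack([np.hstack([cv2.resize(out[n][0],(400,250),interpolation=cv2.INTER_AREA) for n in r if n in out]) for r in (("g1","d1"),("c1","c2"))])
save("mont",a)
E
```

```text
g1 True 0 2.45 [-8.66847278e+00  8.23239746e+00 -6.27649840e+00  1.57756534e-03
 -7.54976623e+01 -1.71324726e+02]
g2 True 180 5.075 [-3.46882814e+00  3.59953425e+00 -1.67282531e+01 -2.67190823e-04
 -6.96709734e+01  3.43542804e+00]
d1 True 90 6.85 [ 1.96395484e+01  8.91019405e+00 -8.02083667e+00  1.54506289e-03
 -7.30739006e+01 -1.09615348e+02]
c1 True 90 7.8333 [ 4.58903743e+01  2.43037508e+00 -1.02685063e+01  7.58404029e-03
 -7.73202648e+01 -1.35887329e+02]
c2 True 90 8.2583 [ 4.79931253e+01  7.97883264e+00 -4.21562287e+00 -2.94638247e-03
 -7.79600357e+01 -1.38068131e+02]
```

View pics/mont.png

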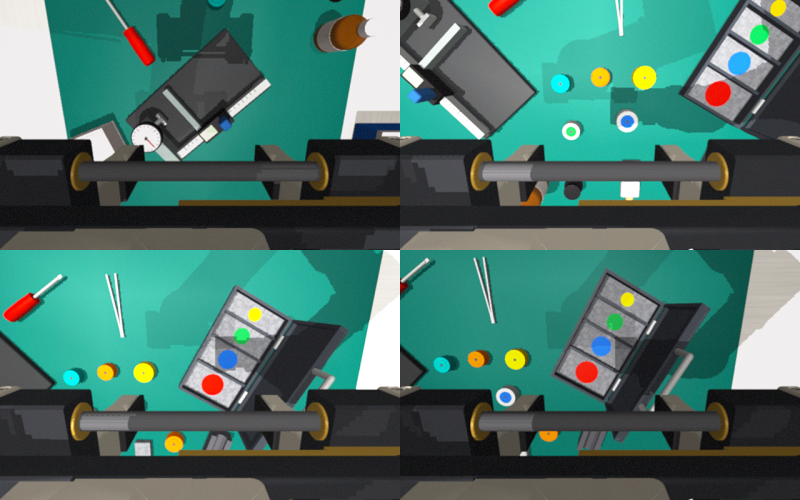

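The wrist views show the gauge (dial, jaw arm, blue grip), the two steel discs below three decoys, and the case with its four coloured circles and handle. The gripper hides the lower half of each picture. Now I'll measure.

```bash
cat >> h.py <<'E'
HS=dict(red=((0,150,90),(6,255,255)),yellow=((24,150,120),(34,255,255)),green=((50,140,90),(75,255,255)),blue=((100,130,90),(118,255,255)))
def blobs(im,c,amin=40):
    h=cv2.cvtColor(im,cv2.COLOR_RGB2HSV); m=cv2.inRange(h,*[np.array(x) for x in HS[c]])
    n,l,s,ct=cv2.connectedComponentsWithStats(m); return [(ct[i],int(s[i,4]),l==i) for i in range(1,n) if s[i,4]>=amin]
E
python3 - <<'E'
from h import *
import pickle
o=pickle.load(open("v.pkl","rb"))
for n in o:
    im,d,I=o[n]; P=cloud(d,I)
    for c in HS:
        for ct,a,m in blobs(im,c,25):
            q=np.nanmedian(P[m],0); 
            print(n,c,ct.round(1),a,"depth",q.round(4),"z.006",onz(ct,.006,I)[:2].round(4),"z.024",onz(ct,.024,I)[:2].round(4))
# gauge cloud
im,d,I=o["g1"];P=cloud(d,I);Q=P[:210].reshape(-1,3);Q=Q[~np.isnan(Q[:,0])]
b=Q[(abs(Q[:,2])<.01)];print("bench z",np.median(b[:,2]))
E
```

```text
g1 red [222.4  73.8] 1270 depth [ 0.3828 -0.1621  0.0232] z.006 [ 0.378  -0.1603] z.024 [ 0.3828 -0.162 ]
g1 blue [360.6 200.1] 237 depth [ 0.5456 -0.3004  0.0933] z.006 [ 0.5565 -0.3242] z.024 [ 0.5542 -0.3193]
g2 red [381.5 211.8] 1119 depth [ 0.3828 -0.1667  0.0232] z.006 [ 0.3794 -0.1607] z.024 [ 0.3829 -0.1663]
g2 blue [224.5  92.8] 374 depth [ 0.5449 -0.3013  0.0934] z.006 [ 0.5682 -0.305 ] z.024 [ 0.5634 -0.3042]
d1 red [161.8   9.3] 759 depth [ 0.3947 -0.175   0.0225] z.006 [ 0.3914 -0.1799] z.024 [ 0.3959 -0.1724]
d1 red [508.6 149.6] 1268 depth [0.5517 0.2402 0.0064] z.006 [0.5514 0.2405] z.024 [0.5492 0.2305]
d1 yellow [604.6  12.5] 502 depth [0.3946 0.328  0.0064] z.006 [0.3943 0.3281] z.024 [0.3987 0.3144]
d1 yellow [390.2 123.6] 1113 depth [0.5189 0.0851 0.0237] z.006 [0.5193 0.0888] z.024 [0.5185 0.0851]
d1 yellow [320.1 123.1] 584 depth [0.5179 0.0016 0.0238] z.006 [0.5188 0.0017] z.024 [0.518  0.0017]
d1 green [574.8  54.9] 728 depth [0.4399 0.3028 0.0063] z.006 [0.4397 0.3027] z.024 [0.4422 0.2901]
d1 green [273.1 210.2] 160 depth [ 0.6262 -0.0579  0.0241] z.006 [ 0
[... 2734 characters left out ...]
891 0.2621] z.024 [0.488  0.2581]
top blue [630.4 231.4] 37 depth [ 0.4553 -0.8813  0.2263] z.006 [ 0.4655 -1.0636] z.024 [ 0.4648 -1.0487]
top blue [609.7 230. ] 27 depth [ 0.4653 -0.8807  0.1518] z.006 [ 0.4683 -0.9939] z.024 [ 0.4675 -0.98  ]
top blue [631.7 255.8] 35 depth [ 0.3924 -0.8809  0.2263] z.006 [ 0.3846 -1.0637] z.024 [ 0.385  -1.0488]
top blue [612.  280.5] 32 depth [ 0.3153 -0.882   0.1515] z.006 [ 0.3019 -0.9943] z.024 [ 0.3035 -0.9804]
top blue [612.9 304.6] 27 depth [ 0.2481 -0.8812  0.1522] z.006 [ 0.2239 -0.9939] z.024 [ 0.2266 -0.98  ]
top blue [634.4 311.5] 37 depth [ 0.2394 -0.8813  0.226 ] z.006 [ 0.2033 -1.0636] z.024 [ 0.2063 -1.0487]
bench z 0.00018696563363448937
```

```bash
python3 - <<'E'
from h import *
import pickle
o=pickle.load(open("v.pkl","rb"))
A=[]
for n,rm in(("g1",215),("g2",215)):
    im,d,I=o[n];P=cloud(d,I)[:rm];C=im[:rm].reshape(-1,3);Q=P.reshape(-1,3)
    k=(~np.isnan(Q[:,0]))&(abs(Q[:,0]-.5)<.17)&(abs(Q[:,1]+.27)<.16)&(Q[:,2]>-.01)
    A.append(np.c_[Q[k],C[k]]); 
    q=Q[k];s=q[(q[:,2]>.010)&(q[:,2]<.022)&(q[:,1]-.0>-.34)]
    s=s[(C[k][(q[:,2]>.010)&(q[:,2]<.022)&(q[:,1]-.0>-.34)].max(1)<120)]
    r=cv2.minAreaRect((s[:,:2]*1000).astype(np.float32));print(n,r)
A=np.vstack(A);np.save("g.npy",A)
a=np.radians(40); gy=np.array([np.cos(a),np.sin(a)]);gx=np.array([gy[1],-gy[0]])
c=np.array([.4,-.3]);u=(A[:,:2]-c)@gy;v=(A[:,:2]-c)@gx
# image: col=u, row=v ; 1mm px
H=np.zeros((300,400,3),np.uint8);order=np.argsort(A[:,2])
ci=((u+.1)*1000).astype(int);ri=((v+.15)*1000).astype(int);k=[i for i in order if 0<=ci[i]<400 and 0<=ri[i]<300]
H2=H.copy();H[ri[k],ci[k]]=A[k,3:];z=np.clip(A[k,2]*1000*2.4,0,255);H2[ri[k],ci[k]]=cv2.applyColorMap(z.astype(np.uint8),cv2.COLORMAP_JET)[:,0][:,::-1]
save("ortho",cv2.dilate(np.vstack([H,H2]),np.ones((2,2))))
E
```

```text
g1 ((491.1771240234375, -234.37734985351562), (222.28857421875, 304.61700439453125), 84.92166137695312)
g2 ((492.5081787109375, -250.00888061523438), (305.39599609375, 178.8052215576172), 0.1948266625404358)
```

View pics/ortho.png

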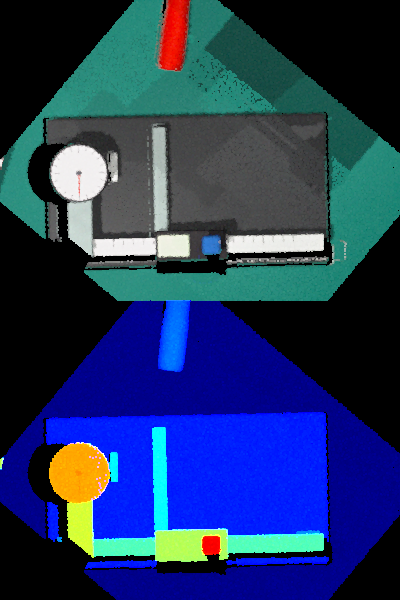

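The map shows the gauge squarely. The anvil is at col 110–118, row 152–180, the jaw arm at col 153–166 (opening about 35 mm), the grip at (211,245), and the dial at (80,172).

```bash
python3 - <<'E'
from h import *
A=np.load("g.npy");a=np.radians(40); gy=np.array([np.cos(a),np.sin(a)]);gx=np.array([gy[1],-gy[0]])
c=np.array([.4,-.3]);u=((A[:,:2]-c)@gy+.1)*1e3;v=((A[:,:2]-c)@gx+.15)*1e3;z=A[:,2]*1e3
def edge(k,along,val,side,bins):  # fit line of extreme
    X=[];Y=[]
    for b in bins:
        s=k&(along>=b)&(along<b+4)
        if s.sum()>5: X.append(b+2);Y.append(np.percentile(val[s],side))
    p=np.polyfit(X,Y,1);return p,np.degrees(np.arctan(p[0])),np.std(np.polyval(p,X)-Y)
pl=(z>11)&(z<21)
print("front edge",edge(pl&(v<140),u,v,1,range(60,320,4)))
ru=(z>30)&(z<60)&(v>225)&(v<260)
print("ruler front",edge(ru&(u>232),u,v,3,range(235,320,4)),np.median(z[ru&(u>232)]))
ar=(z>30)&(z<48)&(u>145)&(u<175)&(v<228)&(v>120)
print("arm lo",edge(ar,v,u,3,range(130,220,4)),"hi",edge(ar,v,u,97,range(130,220,4)),np.median(z[ar]))
an=(z>24)&(z<56)&(u>108)&(u<124)&(v>140)&(v<190)
print("anvil u",np.percentile(u[an],[2,10,50,90,98]),"v",np.percentile(v[an],[2,50,98]),"z",np.percentile(z[an],[5,50,95]),an.sum())
gr=(z>90)&(z<98)&(u>195)&(u<225)&(v>225)
print("grip",np.percentile(u[gr],[2,50,98]),np.percentile(v[gr],[2,50,98]),np.median(z[gr]))
print("platform z",np.median(z[pl&(u>180)&(u<300)&(v>150)&(v<220)]))
E
```

```text
front edge (array([1.66361691e-02, 9.73068908e+01]), np.float64(0.953094353675018), np.float64(38.94875600961719))
ruler front (array([-2.17905541e-02,  2.40864026e+02]), np.float64(-1.2483092279052963), np.float64(0.05796244205022229)) 47.43529158641432
arm lo (array([2.15147407e-02, 1.50163719e+02]), np.float64(1.2325136930366123), np.float64(0.1721178155535953)) hi (array([2.17155449e-02, 1.61526756e+02]), np.float64(1.2440135515066635), np.float64(0.05931930646399468)) 39.52414231679332
anvil u [108.62706584 110.93455237 114.3022397  116.4350464  116.73436969] v [153.41513174 166.88249003 179.90288123] z [27.48021919 37.8806196  39.67000306] 365
grip [202.26030122 210.65641019 219.31512065] [235.81479699 244.02508065 252.50543423] 93.28118321479994
platform z 15.65841570955062
```

```bash
cat >> h.py <<'E'
PSI=41.24; _a=np.radians(PSI); GY=np.array([np.cos(_a),np.sin(_a),0]); GX=np.array([GY[1],-GY[0],0])
_b=np.radians(40)
G0=np.array([.4,-.3,0])+np.array([np.cos(_b),np.sin(_b),0])*.0167+np.array([np.sin(_b),-np.cos(_b),0])*.0167
def gp(x,y,z): return G0+GX*x+GY*y+np.array([0,0,z])
GRIPX=.0795
def log(m): print(m,"t",round(robot.read_t(),2),"grip",round(robot.read_grip_width()*88,1),"F",np.round(robot.read_force(),1),"p",np.round(robot.read_position(),4))
E
python3 - <<'E'
from h import *
print(G0,gp(GRIPX,.0923,.08))
R=down(PSI)
robot.move_gripper(.5)
robot.goto(gp(GRIPX,.0923,.16),R); print(robot.read_qpos())
robot.servo_line(gp(GRIPX,.0923,.064),R,.1); log("down")
robot.move_gripper(.0); log("grip")
robot.servo_line(gp(GRIPX,.142,.064),R,.06); log("opened")
robot.move_gripper(.5)
robot.servo_line(gp(GRIPX,.142,.15),R,.15); log("up")
im,d,I=frame("wrist");save("op",im)
P=cloud(d,I)
for ct,a,m in blobs(im,"blue",60): print(ct,a,np.nanmedian(P[m],0))
E
```

```text
[ 0.4235275  -0.30205839  0.        ] [ 0.54534049 -0.3009933   0.08      ]
[-1.08814556e+01  1.75386845e+01 -9.94712839e+00 -5.93255675e-04
 -6.24770935e+01 -1.27798934e+02]
down t 12.48 grip 44.0 F [-0.4 -0.5  0.7] p [ 0.5458 -0.3012  0.0647]
grip t 13.03 grip 17.6 F [-0.6  0.4  1.7] p [ 0.5455 -0.301   0.0643]
opened t 14.01 grip 18.0 F [0.1 1.6 5.1] p [ 0.5842 -0.2671  0.0643]
up t 15.42 grip 44.3 F [ 0.2  0.3 -0.9] p [ 0.5821 -0.268   0.1492]
[321.53206997 205.40233236] 686 [ 0.58200652 -0.26569109  0.09303032]
```

```bash
cat >> h.py <<'E'
YD=PSI-90
def find(color,exp,ztop,yaw=YD,h=.13,name=None):
    R=down(yaw); e=np.array([exp[0],exp[1],0])
    robot.goto(e-R[:,0]*.06+np.array([0,0,h+ztop]),R); im,d,I=frame("wrist"); P=cloud(d,I)
    if name: save(name,im)
    c=[]
    for ct,a,m in blobs(im,color,60):
        q=np.nanmedian(P[m],0); p=onz(ct,ztop,I); r=np.sqrt(a/np.pi)*np.median(d[m])/I[0]
        print(color,ct.round(1),a,"r %.4f"%r,"ray",p.round(4),"depth",q.round(4))
        if abs(q[2]-ztop)<.004: c.append((np.linalg.norm(p[:2]-e[:2]),p))
    return min(c,key=lambda t:t[0])[1]
def pick(p,D,ztop,off,yaw=YD):
    """grasp disc at p, TCP off above its underside"""
    R=down(yaw); z0=ztop-.024+off
    robot.move_gripper((D+.018)/.088)
    robot.goto([p[0],p[1],z0+.07],R); robot.servo_line([p[0],p[1],z0],R,.1)
    robot.move_gripper(0); log("gripped"); robot.servo_line([p[0],p[1],z0+.09],R,.15); log("lifted")
def togauge(y,off,D):
    R=down(YD); robot.goto(gp(0,y,.016+off+.06),R); robot.servo_line(gp(0,y,.016+off+.001),R,.08); log("at gauge")
    robot.move_gripper((D+.016)/.088); robot.servo_line(gp(0,y,.13),R,.15); log("released")
E
python3 - <<'E'
from h import *
p=find("green",(.6263,-.0579),.024,name="f36"); print(p)
if np.hypot(p[0]-.6263,p[1]+.0579)<.006:
    pick(p,.036,.024,.010)
    print(abs(robot.read_grip_width()*88-36))
    if robot.read_grip_width()*88>30: togauge(.032,.010,.036)
    q=find("green",gp(0,.032,0),.040,name="g36"); print("rel",(q-G0)@GX,(q-G0)@GY)
E
```

```text
green [284.9 128.5] 393 r 0.0099 ray [ 0.5985 -0.0411  0.024 ] depth [ 0.5984 -0.0412  0.0239]
[ 0.59845544 -0.04114048  0.024     ]
```

The green disc now measures about 32 mm from where it was, so it has probably been knocked. I'll re-check from a second pose before grasping.

```bash
python3 - <<'E'
from h import *
im,d,I=frame("top")
print([onz(ct,.024,I).round(4) for c in("green","blue") for ct,a,m in blobs(im,c,20)])
p=find("green",(.5985,-.0411),.024,name="f36b"); print(p)
if np.hypot(p[0]-.5985,p[1]+.0411)<.004:
    pick(p,.036,.024,.010)
    if robot.read_grip_width()*88>30: togauge(.032,.010,.036)
    q=find("green",gp(0,.032,0),.040,name="g36"); print("rel",(q-G0)@GX,(q-G0)@GY)
E
```

```text
[array([0.4416, 0.2944, 0.024 ]), array([ 0.5953, -0.2858,  0.024 ]), array([0.4942, 0.266 , 0.024 ]), array([ 0.4653, -1.0488,  0.024 ]), array([ 0.4663, -0.9802,  0.024 ]), array([ 0.3905, -0.9209,  0.024 ]), array([ 0.3851, -1.0487,  0.024 ]), array([ 0.3122, -0.9205,  0.024 ]), array([ 0.304 , -0.9803,  0.024 ]), array([ 0.2228, -0.9802,  0.024 ]), array([ 0.2063, -1.0487,  0.024 ])]
green [320.9 116.7] 401 r 0.0100 ray [ 0.5986 -0.0411  0.024 ] depth [ 0.5987 -0.0411  0.0241]
[ 0.59858167 -0.04113234  0.024     ]
gripped t 22.32 grip 0.4 F [-0.3 -0.2 -0.5] p [ 0.5986 -0.0411  0.01  ]
lifted t 23.07 grip 0.6 F [ 0.2 -0.2 -0.1] p [ 0.5979 -0.0411  0.0993]Traceback (most recent call last):
  File "<stdin>", line 8, in <module>
  File "h.py", line 51, in find
    return min(c,key=lambda t:t[0])[1]
           ~~~^^^^^^^^^^^^^^^^^^^^^
ValueError: min() iterable argument is empty
```

View pics/g36.png

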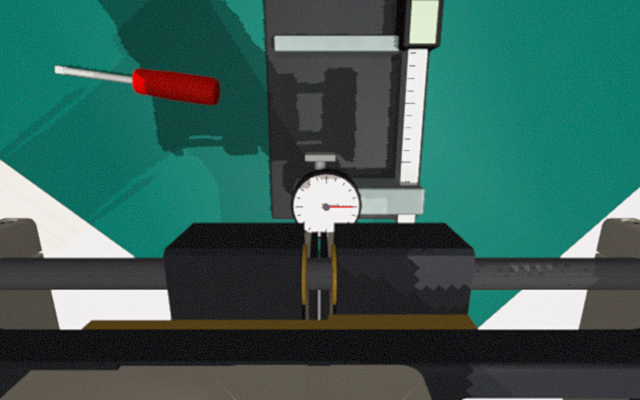

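The g36 view shows the needle at rest and no disc on the gauge: the grasp closed on nothing. I'll look at the pick view and at the present state.

```bash
python3 - <<'E'
from h import *
R=down(YD); robot.goto([.56,-.12,.25],R)
im,d,I=frame("wrist"); P=cloud(d,I)
for c in("green","blue","yellow"):
    for ct,a,m in blobs(im,c,60): print(c,ct.round(1),a,onz(ct,.024,I).round(4),np.nanmedian(P[m],0).round(4))
b=cv2.imread("pics/f36b.png")[:,:,::-1]
save("chk",np.hstack([cv2.resize(b,(400,250)),cv2.resize(im,(400,250))]))
log("")
E
```

```text
green [290.  95.] 235 [ 0.5985 -0.0411  0.024 ] [ 0.5988 -0.0412  0.024 ]
blue [225.5  28. ] 478 [0.6057 0.0561 0.024 ] [0.6057 0.0563 0.024 ]
yellow [157.6  72.1] 1254 [0.5197 0.0858 0.024 ] [0.5197 0.0858 0.0237]
 t 25.52 grip 0.6 F [-0.2 -1.2 -0.1] p [ 0.5592 -0.1208  0.2494]
```

View pics/chk.png

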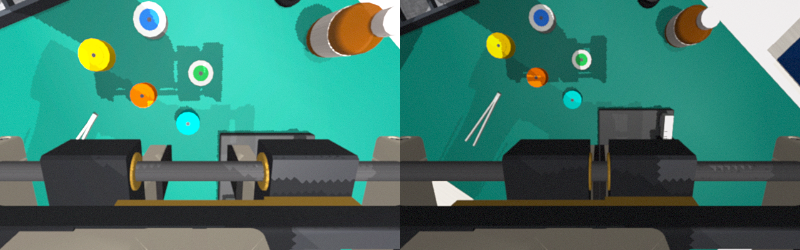

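The left image (before) and the right one (now) both show the green disc at the same place, untouched. The fingers closed on nothing although the position read correctly, so I'll check the approach with the scene camera during a slow descent.

```bash
python3 - <<'E'
from h import *
R=down(YD); p=[.5986,-.0411]
robot.move_gripper(.61); robot.goto([*p,.08],R); robot.servo_line([*p,.010],R,.1); log("down")
im,d,I=frame("scene"); u=proj(np.array([*p,.012]),I).astype(int); print(u)
im2,d2,I2=frame("wrist")
c=im[u[1]-50:u[1]+50,u[0]-80:u[0]+80]
save("sc",np.vstack([cv2.resize(c,(480,300),interpolation=cv2.INTER_CUBIC),cv2.resize(im2,(480,300))]))
E
```

```text
down t 28.18 grip 53.5 F [-0.2 -0.6 -0.1] p [ 0.5992 -0.0411  0.0107]
[301 226]
```

View pics/sc.png

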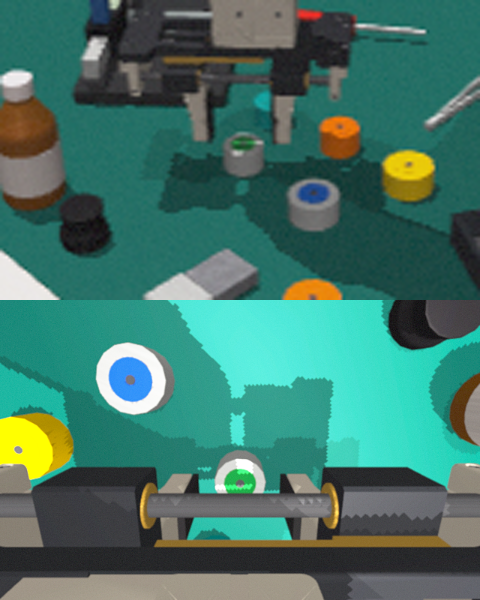

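```bash
python3 - <<'E'
from h import *
print(robot.read_tcp_rot(), robot.camera_info("wrist"))
im,d,I=frame("wrist");P=cloud(d,I)
for c in("green","blue","yellow"):
    for ct,a,m in blobs(im,c,60): print(c,ct.round(1),a,onz(ct,.024,I).round(4),np.nanmedian(P[m],0).round(4))
im,d,I=frame("scene");P=cloud(d,I)
for c in("green","blue","yellow"):
    for ct,a,m in blobs(im,c,10):
        print("scene",c,ct.round(1),a,onz(ct,.024,I).round(4),np.nanmedian(P[m],0).round(4))
print("fingertips proj", proj(np.array(robot.read_position()),I))
E
```

```text
[[ 7.51898846e-01  6.59276792e-01  1.49544261e-03]
 [ 6.59277184e-01 -7.51899936e-01  2.83799373e-04]
 [ 1.31152554e-03  7.72522769e-04 -9.99998842e-01]] {'vfov': 60.913117212390304, 'cx': 318.7287896889324, 'cy': 197.66158931310125, 'T_tool_cam': array([[ 3.42640247e-04, -9.66853453e-01, -2.55331713e-01,
         6.78827443e-02],
       [ 9.99999921e-01,  2.79501990e-04,  2.83563507e-04,
        -1.02041850e-03],
       [-2.02798634e-04, -2.55331790e-01,  9.66853472e-01,
        -1.77904783e-01],
       [ 0.00000000e+00,  0.00000000e+00,  0.00000000e+00,
         1.00000000e+00]])}
green [319.8 242.3] 1006 [ 0.5993 -0.0405  0.024 ] [ 0.5997 -0.04    0.024 ]
blue [173.6 105.4] 2518 [0.6057 0.0562 0.024 ] [0.6058 0.0563 0.024 ]
yellow [ 46.8 190.4] 6348 [0.5304 0.0801 0.024 ] [0.5288 0.0814 0.0233]
scene blue [231.4  78.6] 182 [-0.0995 -1.4364  0.024 ] [ 0.2448 -0.8757  0.1945]
scene blue [201.4  85.7] 209 [ 0.0961 -1.4388  0.024 ] [ 0.3889 -0.8753  0.1958]
scene blue [185.1  89.6] 229 [ 0.195  -1.4394  0.024 ] [ 0.4618 -0.8753  0.1944]
scene blue [226.3  97.4] 355 [ 0.1209 -1.1492  0.024 ] [ 0.2845 -0.8754  0.1213]
scene blue [188.7 107.7] 211 [ 0.3316 -1.1478  0.024 ] [ 0.4597 -0.8746  0.1215]
scene blue [221.9 116. ] 165 [ 0.2868 -0.9279  0.024 ] [ 0.3173 -0.8749  0.048 ]
scene blue [207.3 120.3] 182 [ 0.3607 -0.9293  0.024 ] [ 0.3906 -0.8756  0.0475]
scene blue [253.2 176.1] 60 [ 0.5298 -0.3557  0.024 ] [ 0.5906 -0.2621  0.0831]
scene blue [142.2 226.1] 965 [ 0.9089 -0.3407  0.024 ] [ 0.9151 -0.3187  0.0322]
scene blue [325. 240.] 47 [0.6078 0.0575 0.024 ] [0.6075 0.0576 0.0237]
scene yellow [356.6 233.6] 216 [0.532  0.0969 0.024 ] [0.5283 0.0934 0.0219]
fingertips proj [301.78575137 227.10726126]
```

Camera and pose readings agree that the disc is at the TCP, yet the fingers look higher or further back than that. I'll measure where the fingertips really are from depth.

```bash
python3 - <<'E'
from h import *
R=np.array(robot.read_tcp_rot());p=np.array(robot.read_position())
for n in("scene","wrist"):
    im,d,I=frame(n);P=cloud(d,I);T=(P-p)@R*1000   # tool coords mm
    k=(abs(T[...,0])<60)&(abs(T[...,1])<75)&(T[...,2]>-60)&(T[...,2]<6)
    # fingers: |y|>20
    for s in(-1,1):
        m=k&(T[...,1]*s>21)&(T[...,1]*s<60)
        if m.sum()>5:
            q=T[m]; print(n,s,m.sum(),"x",np.percentile(q[:,0],[2,50,98]).round(1),"y",np.percentile(q[:,1],[2,50,98]).round(1),"z",np.percentile(q[:,2],[2,50,90,99]).round(1))
    m=k&(abs(T[...,1])<19)&(T[...,2]>-20); q=T[m]; print(n,"disc",m.sum(),"x",np.percentile(q[:,0],[2,50,98]).round(1),"y",np.percentile(q[:,1],[2,98]).round(1),"z",np.percentile(q[:,2],[2,50,98]).round(1)) if m.sum() else 0
print(robot.read_qpos(), robot.ik([.5986,-.0411,.010],down(YD)))
E
```

```text
scene -1 88 x [-11.4  11.7  59.7] y [-57.1 -38.3 -29.8] z [-59.  -39.2 -23.4 -12.2]
scene 1 92 x [-6.7 10.8 14.3] y [25.  31.9 42.8] z [-58.5 -40.9 -26.2 -20.7]
scene disc 170 x [-58.9   8.   19.4] y [-17.6  14.3] z [-14.4 -10.2   5.2]
wrist -1 1817 x [-9.3 10.4 59.5] y [-59.5 -37.5 -27.7] z [-56.6 -32.7 -11.1   5.1]
wrist 1 1267 x [-8.6 10.1 10.9] y [25.5 31.5 41.4] z [-57.5 -39.6 -26.2 -20.3]
wrist disc 3203 x [-7.9  5.2 17. ] y [-16.7  15.4] z [-14.3 -12.8   4. ]
[ 1.47167432e+01  2.45906735e+01 -2.20783955e+01  1.02193428e-03
 -4.32847612e+01  1.16526870e+02] [ 14.71469194  24.62988032 -22.09342797   0.         -43.27669171
 116.52530806]
```

Both views put the fingertips about 20 mm short of the reported TCP at this opening, so the fingers closed above the disc. I'll measure tip depth against opening in the air.

```bash
python3 - <<'E'
from h import *
robot.servo_line([.5986,-.0411,.14],None,.2)
for g in(1.,.61,.45,.2,0):
    robot.move_gripper(g)
    R=np.array(robot.read_tcp_rot());p=np.array(robot.read_position());w=robot.read_grip_width()*88
    for n in("scene","wrist"):
        im,d,I=frame(n);T=(cloud(d,I)-p)@R*1000
        k=(abs(T[...,0])<13)&(abs(T[...,1])<w/2+25)&(T[...,2]>-60)&(T[...,2]<25)
        q=T[k]; print(round(w,1),n,k.sum(),"zmax",np.sort(q[:,2])[-12:].round(0), "y",np.percentile(q[q[:,2]>-50][:,1],[2,98]).round(0))
im,d,I=frame("scene");u=proj(np.array(robot.read_position()),I).astype(int);print(u)
c=im[u[1]-60:u[1]+40,u[0]-80:u[0]+80].copy();c[60,80]=(255,0,0);save("tip",cv2.resize(c,(640,400),interpolation=cv2.INTER_NEAREST))
E
```

```text
87.7 scene 178 zmax [-23. -23. -23. -22. -22. -21. -21. -19. -19. -19. -18. -18.] y [-61.  58.]
87.7 wrist 2962 zmax [-20. -20. -20. -20. -19. -19. -19. -19. -19. -19. -19. -19.] y [-60.  58.]
53.5 scene 184 zmax [-23. -22. -22. -22. -21. -21. -21. -21. -20. -20. -19. -19.] y [-44.  41.]
53.5 wrist 2542 zmax [-20. -20. -20. -20. -20. -19. -19. -19. -19. -19. -19. -18.] y [-43.  41.]
39.3 scene 185 zmax [-22. -22. -22. -22. -21. -21. -21. -20. -20. -20. -20. -19.] y [-37.  33.]
39.3 wrist 2279 zmax [-20. -20. -20. -20. -20. -19. -19. -19. -19. -19. -19. -18.] y [-36.  33.]
17.4 scene 182 zmax [-23. -23. -23. -23. -22. -22. -22. -22. -21. -21. -21. -21.] y [-27.  22.]
17.4 wrist 1441 zmax [-20. -20. -20. -20. -20. -20. -20. -19. -19. -19. -19. -19.] y [-21.  19.]
0.0 scene 179 zmax [-22. -22. -22. -22. -22. -22. -21. -21. -21. -21. -21. -20.] y [-18.  14.]
0.0 wrist 619 zmax [-20. -20. -20. -20. -20. -20. -20. -20. -19. -19. -19. -19.] y [-7.  5.]
[299 185]
```

View pics/tip.png

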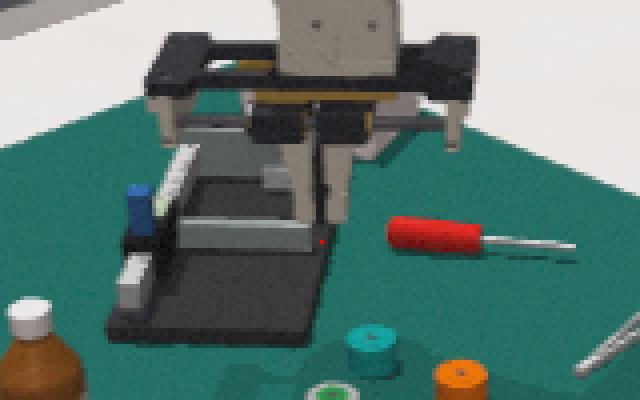

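The red dot (reported TCP) sits about 20 mm below the visible fingertips at every opening, and both cameras agree. I'll correct commanded heights by −19.5 mm and pick again.

```bash
python3 - <<'E'
s=open("h.py").read()
s=s.replace("YD=PSI-90","YD=PSI-90\nTO=.0195  # real fingertips lie this far above the reported TCP")
s=s.replace("z0=ztop-.024+off","z0=ztop-.024+off-TO").replace(".016+off+.06)",".016+off+.06-TO)").replace(".016+off+.001)",".016+off+.001-TO)")
open("h.py","w").write(s)
E
python3 - <<'E'
from h import *
p=find("green",(.5986,-.0411),.024); print(p)
pick(p,.036,.024,.010)
if 30<robot.read_grip_width()*88<42:
    togauge(.032,.010,.036)
    q=find("green",gp(0,.032,0),.040,name="g36b"); print("rel",(q-G0)@GX,(q-G0)@GY)
E
```

```text
green [319.5 116.4] 371 r 0.0096 ray [ 0.5986 -0.0412  0.024 ] depth [ 0.5987 -0.0413  0.024 ]
[ 0.5986429  -0.04121199  0.024     ]
gripped t 36.36 grip 34.0 F [-0.4  1.2  4. ] p [ 0.599  -0.0412 -0.009 ]
lifted t 37.11 grip 34.2 F [-0.1  0.6 -2.8] p [ 0.5977 -0.0413  0.0795]
at gauge t 39.09 grip 34.2 F [ 0.8  0.  -1.1] p [ 0.4479 -0.2809  0.0074]
released t 40.63 grip 52.0 F [-0.6  0.7 -0.7] p [ 0.447  -0.2807  0.1291]
green [319.  116.3] 408 r 0.0100 ray [ 0.447  -0.2805  0.04  ] depth [ 0.4468 -0.2806  0.0401]
rel -0.0007594543435957935 0.031874566443242595
```

```bash
cat >> h.py <<'E'
DIAL=gp(.0045,-.037,.08)
def needle(n="wrist",name=None):
    im,d,I=frame(n); c=proj(DIAL,I); h=cv2.cvtColor(im,cv2.COLOR_RGB2HSV)
    m=((h[...,0]<8)|(h[...,0]>172))&(h[...,1]>90)&(h[...,2]>60); v,u=np.nonzero(m)
    P=np.array([onz(x,.08,I) for x in zip(u,v) if np.hypot(x[0]-c[0],x[1]-c[1])<60])
    if name: save(name,im)
    if len(P)<4: return None
    P=P[np.linalg.norm(P-DIAL,axis=1)<.032]; k=P.mean(0)-DIAL
    _,_,vt=np.linalg.svd(P-P.mean(0)); a=vt[0]*np.sign(vt[0]@k); return len(P),round(np.arctan2(a@GY,a@GX),3)
def jaw_take(o):
    R=down(PSI); robot.move_gripper(.55); robot.goto(gp(GRIPX,o+.056,.14),R); robot.servo_line(gp(GRIPX,o+.056,.065-TO),R,.1); robot.move_gripper(0); log("jaw held")
def jaw_to(o,speed=.03): robot.servo_line(gp(GRIPX,o+.056,.065-TO),down(PSI),speed)
E
python3 - <<'E'
from h import *
jaw_take(.086); print(needle(name="n0"))
jaw_to(.039,.04); log("39"); print(needle())
for o in(.037,.036,.035,.034):
    jaw_to(o,.01); log(o); print(needle(name="n%d"%(o*1000)))
E
```

```text
jaw held t 47.14 grip 17.8 F [-0.2  2.4  2.1] p [ 0.583  -0.2682  0.0457]
None
39 t 48.52 grip 17.5 F [-0.3  1.3  5.1] p [ 0.5473 -0.2995  0.0457]
(199, np.float64(-0.017))
0.037 t 48.92 grip 18.3 F [0.3 1.7 5.2] p [ 0.5459 -0.3007  0.0457]
(229, np.float64(0.007))
0.036 t 49.22 grip 18.1 F [-0.6  3.   5.8] p [ 0.5452 -0.3013  0.0457]
(228, np.float64(0.003))
0.035 t 49.52 grip 17.6 F [0.6 2.4 4.1] p [ 0.5444 -0.3019  0.0457]
(225, np.float64(0.006))
0.034 t 49.82 grip 17.6 F [1.2 3.7 5.8] p [ 0.5439 -0.3025  0.0457]
(222, np.float64(-0.119))
```

```bash
python3 - <<'E'
from h import *
for o in(.033,.032,.0312):
    jaw_to(o,.01); log(o); print(needle(name="m%d"%(o*10000)))
robot.dwell(1.5); log("held"); print(needle(name="mh"))
jaw_to(.060,.03); print(needle(name="m_op")); jaw_to(.087,.06); log("open")
robot.move_gripper(.55); robot.servo_line(gp(GRIPX,.143,.13),down(PSI),.2)
im=cv2.imread("pics/mh.png");save("mhv",im[:220,:,::-1])
E
```

```text
0.033 t 50.12 grip 18.2 F [1.  4.8 5.3] p [ 0.5433 -0.3029  0.0457]
(220, np.float64(-0.273))
0.032 t 50.42 grip 17.9 F [2.1 5.  5.7] p [ 0.5427 -0.3035  0.0457]
(210, np.float64(-0.434))
0.0312 t 50.72 grip 17.7 F [2.5 4.9 4.4] p [ 0.5422 -0.304   0.0457]
(150, np.float64(-0.542))
held t 52.27 grip 17.9 F [1.9 5.9 5.2] p [ 0.5422 -0.3039  0.0457]
(155, np.float64(-0.543))
None
open t 54.08 grip 17.9 F [-0.2  2.8  6.2] p [ 0.5836 -0.2676  0.0457]
```

View pics/mhv.png

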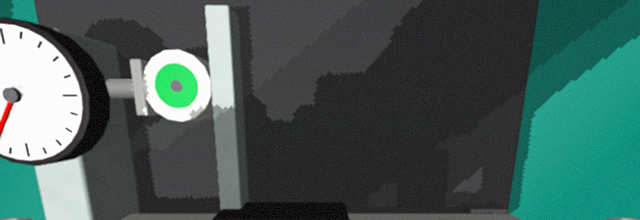

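The view shows the disc clamped between the anvil and the jaw, with the needle turned 0.54 rad. Next, stow the 36 mm disc in the green cell.

```bash
cat >> h.py <<'E'
CELL=dict(red=np.array([.5515,.2402]),blue=np.array([.4921,.2734]),green=np.array([.4399,.3027]),yellow=np.array([.3943,.3280]))
_d=CELL["yellow"]-CELL["red"]; CA=np.degrees(np.arctan2(_d[1],_d[0]))   # ~150.8
CX=np.array([np.sin(np.radians(CA)),-np.cos(np.radians(CA)),0])  # front -> hinge
def stow(color,D,off):
    c=CELL[color]; R=down(CA); z=.008+off-TO
    robot.goto([*c,z+.09],R); log("over cell"); 
    if robot.read_grip_width()*88<D*1000-5: print("LOST");return
    robot.servo_line([*c,z],R,.08); log("in cell")
    robot.move_gripper((D+.012)/.088); robot.servo_line([*c,z+.12],R,.15); log("out")
def regauge(color,D,name=None):
    q=find(color,gp(0,D/2,0),.040,name=name); print("rel",(q-G0)@GX,(q-G0)@GY)
    return q
E
python3 - <<'E'
from h import *
print(CA,CX, robot.ik([*CELL["green"],.1],down(CA)))
q=regauge("green",.036)
pick(q,.036,.040,.014)
if 30<robot.read_grip_width()*88<42: stow("green",.036,.014)
# look at case from front side, and the discs
robot.goto([.45,.12,.28],down(CA-180)); im,d,I=frame("wrist"); save("case1",im);P=cloud(d,I)
import pickle; pickle.dump((im,d,I),open("case1.pkl","wb"))
for c in("green","blue"):
    for ct,a,m in blobs(im,c,40): print(c,ct.round(1),a,np.nanmedian(P[m],0).round(4),np.nanstd(P[m][:,2]).round(4))
log("")
E
```

```text
150.8155858554941 [0.48762218 0.87305475 0.        ] [ 55.58253303  12.90158146 -25.35781002   0.         -51.74060851
 -84.76694717]
green [319.  118.2] 404 r 0.0100 ray [ 0.4359 -0.2902  0.04  ] depth [ 0.4358 -0.2902  0.04  ]
rel -0.000748884994518298 0.017089143691158715
gripped t 61.71 grip 34.0 F [-1.   0.1  3.3] p [ 0.4362 -0.2903  0.0109]
lifted t 62.46 grip 34.1 F [ 0.3  1.  -2.5] p [ 0.4351 -0.2898  0.0995]
over cell t 65.78 grip 33.9 F [-0.5 -0.7 -2.1] p [0.44   0.3025 0.0925]
in cell t 67.05 grip 34.0 F [ 0.6  0.2 -1.4] p [0.4402 0.303  0.003 ]
out t 68.53 grip 48.0 F [-0.1 -0.5  0.2] p [0.4394 0.3022 0.1216]
green [233.8  30.4] 241 [0.4389 0.303  0.03  ] 0.0009
blue [288.6  34.3] 1100 [0.4925 0.2736 0.0063] 0.0009
blue [451.2 146.8] 303 [0.6056 0.0564 0.024 ] 0.0008
 t 71.45 grip 48.3 F [-1.  -0.4 -0.4] p [0.45   0.1201 0.2798]
```

View pics/case1.png

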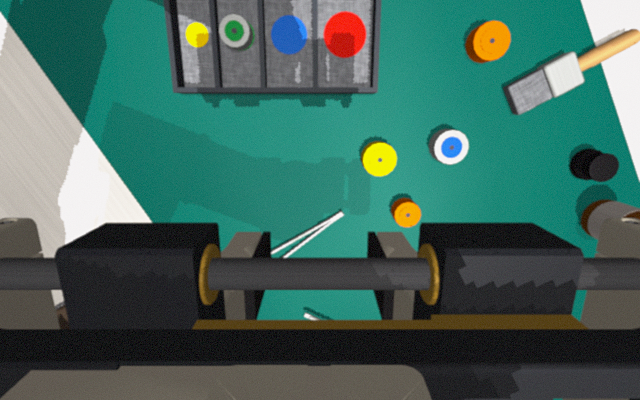

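The green disc lies flat in its cell, with its top at 30 mm. The blue disc is still at (.6056,.0564), so I'll do it next.

```bash
python3 - <<'E'
from h import *
p=find("blue",(.6056,.0564),.024); print(p)
assert np.hypot(p[0]-.6056,p[1]-.0564)<.06
pick(p,.044,.024,.010)
assert 38<robot.read_grip_width()*88<50
togauge(.036,.010,.044)
q=find("blue",gp(0,.036,0),.040); print("rel",(q-G0)@GX,(q-G0)@GY)
jaw_take(.087); jaw_to(.047,.04); log("47"); print(needle())
for o in(.043,.042,.041,.040,.0393):
    jaw_to(o,.012); log(o); print(needle())
E
```

```text
blue [52.5 47.5] 1772 r 0.0211 ray [0.5003 0.2631 0.024 ] depth [0.4947 0.275  0.0063]
blue [320.1 117.7] 661 r 0.0128 ray [0.6057 0.0563 0.024 ] depth [0.6057 0.0562 0.0241]
[0.6056802  0.05627481 0.024     ]
gripped t 74.67 grip 42.2 F [-1.5 -0.4  3.6] p [ 0.606   0.0563 -0.009 ]
lifted t 75.42 grip 42.0 F [-0.5 -0.1 -2.8] p [0.6047 0.0561 0.0794]
at gauge t 77.68 grip 42.1 F [-0.3 -0.4 -2.7] p [ 0.4509 -0.2782  0.0074]
released t 79.22 grip 60.0 F [ 0.5 -0.4  0. ] p [ 0.4499 -0.2781  0.1291]
blue [319.  116.2] 686 r 0.0130 ray [ 0.45   -0.2778  0.04  ] depth [ 0.45   -0.2779  0.04  ]
rel -0.0007909882944942126 0.03591860410066394
jaw held t 85.87 grip 17.7 F [0.1 0.3 1.8] p [ 0.5835 -0.2676  0.0456]
47 t 87.02 grip 18.4 F [-1.4 -0.3  5.3] p [ 0.5531 -0.2942  0.0456]
None
0.043 t 87.55 grip 17.9 F [0.  3.6 5.1] p [ 0.5506 -0.2965  0.0456]
(5, np.float64(-0.235))
0.042 t 87.85 grip 17.8 F [0.9 4.3 4.6] p [ 0.55   -0.297   0.0456]
None
0.041 t 88.15 grip 17.6 F [1.5 4.4 4.8] p [ 0.5495 -0.2975  0.0456]
None
0.04 t 88.45 grip 17.7 F [1.5 5.5 5.7] p [ 0.5488 -0.2981  0.0456]
None
0.0393 t 88.75 grip 17.4 F [1.9 6.8 4.6] p [ 0.5485 -0.2984  0.0456]
None
```

The dial is outside the wrist view here, so I'll check it with the fixed cameras while holding.

```bash
python3 - <<'E'
from h import *
robot.dwell(1.0); log("held")
o=[]
for n in("wrist","top","scene"):
    im,d,I=frame(n); u=proj(DIAL,I).round().astype(int); print(n,u,needle(n) if n!="wrist" else "")
    if n=="wrist": o.append(cv2.resize(im[:200],(600,188)))
    else:
        u=np.clip(u,[30,20],[609,379]); o.append(cv2.resize(im[u[1]-20:u[1]+20,u[0]-30:u[0]+30],(300,200),interpolation=cv2.INTER_CUBIC))
save("chk44",np.vstack([o[0],np.hstack(o[1:])]))
E
```

```text
held t 89.8 grip 18.1 F [2.2 6.7 4.8] p [ 0.5485 -0.2984  0.0456]
wrist [-10  93] 
top [417 246] (5, np.float64(-0.693))
scene [288 150] (1, np.float64(0.851))
```

View pics/chk44.png

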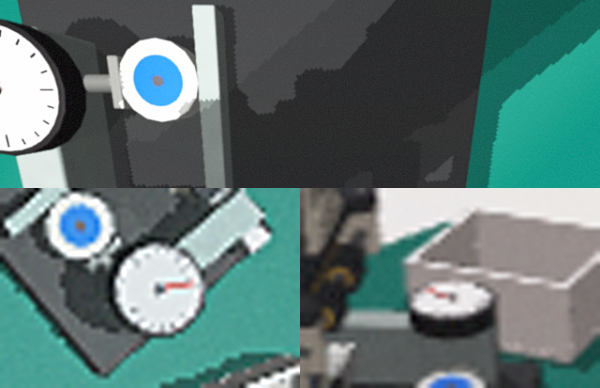

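The top view shows the needle turned about 0.65 rad from rest, with the disc clamped flat. Now I'll open the jaw and stow it.

```bash
python3 - <<'E'
from h import *
jaw_to(.065,.03); jaw_to(.087,.06); log("open")
robot.move_gripper(.55); robot.servo_line(gp(GRIPX,.143,.13),down(PSI),.2)
q=regauge("blue",.044)
pick(q,.044,.040,.014)
assert 38<robot.read_grip_width()*88<50
stow("blue",.044,.014)
robot.goto([.47,.17,.33],down(CA-180)); im,d,I=frame("wrist"); save("case2",im);P=cloud(d,I)
for c in("green","blue"):
    for ct,a,m in blobs(im,c,40): print(c,ct.round(1),a,np.nanmedian(P[m],0).round(4))
# lid/handle in the case frame: x from cell line toward hinge, y along hinge
M=(CELL["red"]+CELL["yellow"])/2
k=~np.isnan(P[...,0]); k[225:]=False; Q=P[k]; 
x=(Q[:,:2]-M)@CX[:2]; y=(Q[:,:2]-M)@np.array([CX[1],-CX[0]]); z=Q[:,2]
s=(x>.03)&(x<.25)&(abs(y)<.13)&(z>.05)
for zz in np.arange(.05,.25,.01):
    t=s&(abs(z-zz)<.005)
    if t.sum()>5: print(zz.round(3),t.sum(),"x",np.percentile(x[t],[2,50,98]).round(4),"y",np.percentile(y[t],[2,98]).round(3))
log("")
E
```

```text
open t 91.58 grip 17.6 F [-0.9  2.9  5.7] p [ 0.5836 -0.2675  0.0456]
blue [318.9 118.1] 687 r 0.0130 ray [ 0.439  -0.2875  0.04  ] depth [ 0.439  -0.2875  0.04  ]
rel -0.0007822334050379023 0.02121990440107985
gripped t 99.33 grip 41.7 F [0.2 0.5 3.6] p [ 0.4393 -0.2876  0.0109]
lifted t 100.08 grip 41.5 F [ 0.2 -0.2 -3.8] p [ 0.4381 -0.2871  0.0995]
over cell t 103.31 grip 41.7 F [-0.5 -0.2 -2.5] p [0.4922 0.2731 0.0924]
in cell t 104.58 grip 41.6 F [ 0.6 -0.7 -1.9] p [0.4924 0.2737 0.003 ]
out t 106.05 grip 56.0 F [-1.1  0.2 -0.3] p [0.4914 0.273  0.1215]
green [249.9  82.5] 168 [0.4381 0.3033 0.0299]
blue [295.5  82.3] 296 [0.4912 0.2739 0.03  ]
0.05 371 x [0.0707 0.0818 0.0824] y [-0.112  0.123]
0.06 728 x [0.0715 0.0825 0.0835] y [-0.112  0.123]
0.07 823 x [0.0725 0.0836 0.0844] y [-0.111  0.123]
0.08 548 x [0.0735 0.0845 0.0851] y [-0.113  0.124]
0.09 73 x [0.0739 0.0753 0.0825] y [-0.117  0.128]
0.1 64 x [0.0752 0.0761 0.0794] y [-0.117  0.128]
0.11 26 x [0.0759 0.0766 0.0773] y [-0.117  0.128]
 t 108.84 grip 56.2 F [-0.1 -0.2 -0.3] p [0.4699 0.17   0.3298]
```

View pics/case2.png

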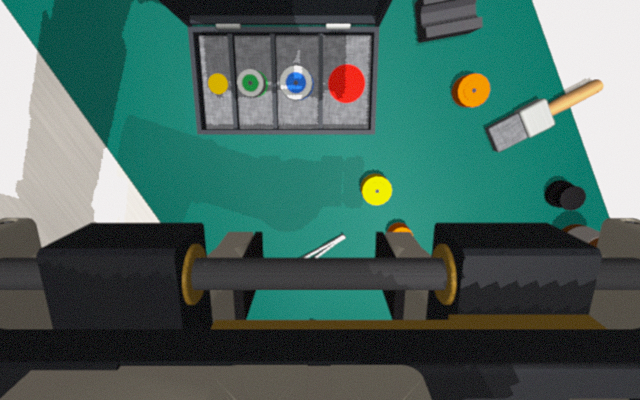

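Both discs are flat (tops at 30 mm) and centred in their own cells. Next, measure the lid and handle from stored views and one new one.

```bash
python3 - <<'E'
from h import *
import pickle
o=pickle.load(open("v.pkl","rb")); M=(CELL["red"]+CELL["yellow"])/2
robot.goto([.44,.12,.42],down(CA-180)); o["new"]=frame("wrist"); save("hd",o["new"][0]); log("")
for n in("c1","c2","top","new"):
    im,d,I=o[n];P=cloud(d,I);P=P[:222] if n!="top" else P;Q=P[~np.isnan(P[...,0])]
    x=(Q[:,:2]-M)@CX[:2]; y=(Q[:,:2]-M)@np.array([CX[1],-CX[0]]); z=Q[:,2]
    s=(x>.03)&(x<.25)&(abs(y)<.15)&(z>.05)&(z<.23)
    for lo,hi in((.06,.1),(.1,.14),(.14,.165),(.165,.18),(.18,.195),(.195,.22)):
        t=s&(z>lo)&(z<hi)
        if t.sum()>5: print(n,lo,t.sum(),"x",np.percentile(x[t],[2,50,98]).round(4),"y",np.percentile(y[t],[2,50,98]).round(3),"z",np.percentile(z[t],[50,98]).round(4))
E
```

```text
t 109.4 grip 56.1 F [-0.1  0.  -1. ] p [0.4397 0.12   0.4197]
c1 0.06 2375 x [0.0731 0.0841 0.0867] y [-0.114 -0.053  0.023] z [0.0808 0.0993]
c1 0.1 2812 x [0.0771 0.0885 0.091 ] y [-0.114 -0.061  0.005] z [0.1209 0.1392]
c1 0.14 2235 x [0.0808 0.0886 0.0979] y [-0.116 -0.071 -0.011] z [0.1634 0.1649]
c1 0.165 354 x [0.082  0.0866 0.0933] y [-0.113 -0.047 -0.011] z [0.1656 0.1792]
c1 0.18 134 x [0.0876 0.0898 0.0925] y [-0.049 -0.044 -0.039] z [0.1875 0.1946]
c1 0.195 347 x [0.0895 0.092  0.0981] y [-0.048 -0.038 -0.026] z [0.202  0.2044]
c2 0.06 2147 x [0.0735 0.0842 0.0866] y [-0.113 -0.039  0.056] z [0.081  0.0992]
c2 0.1 2345 x [0.0772 0.0883 0.0903] y [-0.114 -0.047  0.039] z [0.1186 0.1352]
c2 0.14 2613 x [0.0814 0.089  0.0979] y [-0.115 -0.057  0.021] z [0.1637 0.1649]
c2 0.165 434 x [0.0821 0.0859 0.0935] y [-0.113 -0.045  0.021] z [0.1655 0.1786]
c2 0.18 101 x [0.0883 0.0897 0.0927] y [-0.048 -0.044 -0.039] z [0.1882 0.1946]
c2 0.195 848 x [0.0899 0.0929 0.0989] y [-0.047 -0.022  0.006] z [0.2026 0.2046]
top 0.06 259 x [0.0705 0.0824 0.0856] y [-0.111 -0.046  0.129] z [0.081 0.099]
top 0.1 225 x [0.0741 0.0863 0.0888] y [-0.111 -0.048  0.13 ] z [0.1168 0.1341]
top 0.14 203 x [0.0784 0.087  0.0964] y [-0.113 -0.059  0.131] z [0.1625 0.1648]
top 0.165 58 x [0.0794 0.0845 0.0945] y [-0.11  -0.055  0.128] z [0.1659 0.1686]
```

The handle centre measures x=.094, z=.199 in the case frame. That matches a lid angle of 95.7° with the given 171/9 mm geometry. I'll grip the bar and follow the arc.

```bash
cat >> h.py <<'E'
CM=np.r_[(CELL["red"]+CELL["yellow"])/2,0]; CY=np.array([CX[1],-CX[0],0])
def bar(th):
    t=np.radians(th); return CM+CY*.0055+CX*(.068-.171*np.cos(t)+.009*np.sin(t))+np.array([0,0,.03+.171*np.sin(t)+.009*np.cos(t)])
TB=np.array([0,0,-.010-TO])
E
cat > lid.py <<'E'
from h import *
for yaw in (CA-90,CA+90):
    q=[robot.ik(bar(t)+TB,down(yaw)) for t in(95.7,45,0)]
    print(yaw,[None if a is None else np.round(a,0) for a in q])
    if all(a is not None for a in q): break
R=down(yaw); robot.move_gripper(.4)
robot.goto(bar(95.7)+TB+np.array([0,0,.08]),R); robot.servo_line(bar(95.7)+TB,R,.08); log("at bar")
robot.move_gripper(0); log("gripped")
assert 6<robot.read_grip_width()*88<14
for t in np.r_[np.arange(90,6,-7),4,2,0]:
    robot.servo_line(bar(t)+TB,R,.06 if t>15 else .02); log(t)
    if np.linalg.norm(robot.read_force())>30: print("stop");break
E
python3 lid.py
```

```text
60.815585855494106 [array([  52.,   18.,   -7.,    0.,  -64., -171.]), array([  50.,    9.,  -26.,    0.,  -55., -169.]), array([  48.,   15.,  -39.,   -0.,  -36., -167.])]
at bar t 115.22 grip 35.1 F [1.  0.2 0.7] p [0.5238 0.3637 0.1704]
gripped t 115.78 grip 9.3 F [0.2 1.3 1.6] p [0.5238 0.364  0.1702]
90 t 116.22 grip 8.9 F [-2.5  1.6  6.1] p [0.5151 0.3483 0.1721]
83 t 116.72 grip 8.9 F [-2.6  1.3  6.1] p [0.5047 0.3299 0.1716]
76 t 117.22 grip 8.9 F [-3.9  0.   6.1] p [0.4944 0.3116 0.1684]
69 t 117.72 grip 9.1 F [-1.9  0.2  1.1] p [0.4845 0.2939 0.1627]
62 t 118.22 grip 9.0 F [-0.5  1.1 -3.2] p [0.4751 0.2771 0.1551]
55 t 118.72 grip 9.1 F [-0.3  2.5 -5. ] p [0.4663 0.2613 0.1453]
48 t 119.22 grip 8.8 F [ 0.4  3.9 -7. ] p [0.4582 0.2466 0.1333]
41 t 119.72 grip 8.9 F [ 0.5  4.  -6.4] p [0.4508 0.2332 0.1193]
34 t 120.22 grip 9.2 F [ 1.6  4.4 -5.3] p [0.4442 0.2214 0.1035]
27 t 120.72 grip 9.0 F [ 0.6  5.3 -5.2] p [0.4387 0.2114 0.0862]
20 t 121.22 grip 8.8 F [ 0.   4.2 -4.5] p [0.4342 0.2033 0.0674]
13 t 122.41 grip 9.1 F [ 2.3  3.4 -2.5] p [0.4307 0.1972 0.0477]
4 t 123.9 grip 8.8 F [ 0.8  4.9 -0.5] p [0.4282 0.1927 0.0215]
2 t 124.35 grip 9.1 F [ 1.8  5.5 -1.7] p [0.4278 0.192  0.0151]
0 t 124.8 grip 9.1 F [-0.8  4.3  5. ] p [0.4276 0.1918 0.0095]
```

```bash
python3 - <<'E'
from h import *
R=np.array(robot.read_tcp_rot())
for dz in(.0005,.001,.0015):
    robot.servo_line(bar(0)+TB-np.array([0,0,dz]),None,.005); log(dz)
    if robot.read_force()[2]>14: break
robot.move_gripper(.35); robot.servo_line(bar(0)+TB+np.array([0,0,.12]),None,.15); log("clear")
robot.goto([.44,.08,.33],down(CA-180)); im,d,I=frame("wrist"); save("shut",im);P=cloud(d,I)[:225]
Q=P[~np.isnan(P[...,0])]; x=(Q-CM)@CX; y=(Q-CM)@CY
s=(abs(y)<.11)&(x>-.06)&(x<.06)&(Q[:,2]>.02)
print("lid z fit (slope x, y, const)",np.linalg.lstsq(np.c_[x[s],y[s],np.ones(s.sum())],Q[s,2],rcond=None)[0].round(4),s.sum())
for a in(-.06,-.03,0,.03,.06):
    t=s&(abs(x-a)<.01); print(a,np.median(Q[t,2]).round(4) if t.any() else None)
t=(x<-.095)&(x>-.115)&(abs(y)<.05)&(Q[:,2]>.02); print("bar top",np.percentile(Q[t,2],[50,95]),np.median(x[t]))
log("")
it,_,I=frame("top"); save("end_top",cv2.resize(it[90:310,140:470],(792,528),interpolation=cv2.INTER_CUBIC))
E
```

```text
0.0005 t 125.05 grip 8.8 F [-2.9  4.1 11.7] p [0.4277 0.1917 0.0094]
0.001 t 125.3 grip 9.0 F [-5.3  4.8 16.2] p [0.4277 0.1918 0.0093]
clear t 126.88 grip 31.3 F [-0.3  0.3 -0.3] p [0.4269 0.1911 0.1287]
lid z fit (slope x, y, const) [0.003  0.0006 0.0459] 9534
-0.06 0.0456
-0.03 0.0458
0 0.0458
0.03 None
0.06 None
bar top [0.04259693 0.04445377] -0.1028049375643325
 t 129.22 grip 30.9 F [ 0.2  0.2 -0.5] p [0.4397 0.0793 0.3307]
```

View pics/shut.png

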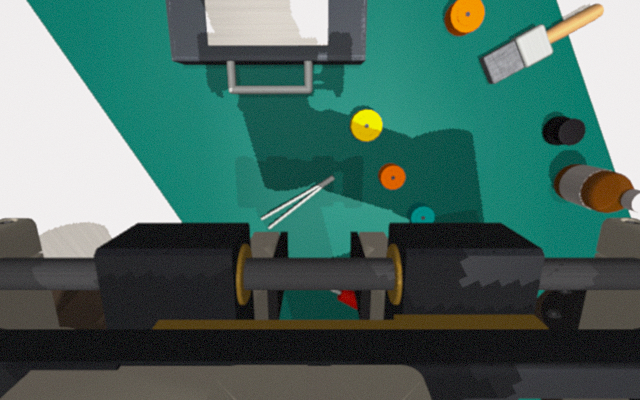

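View pics/end_top.png

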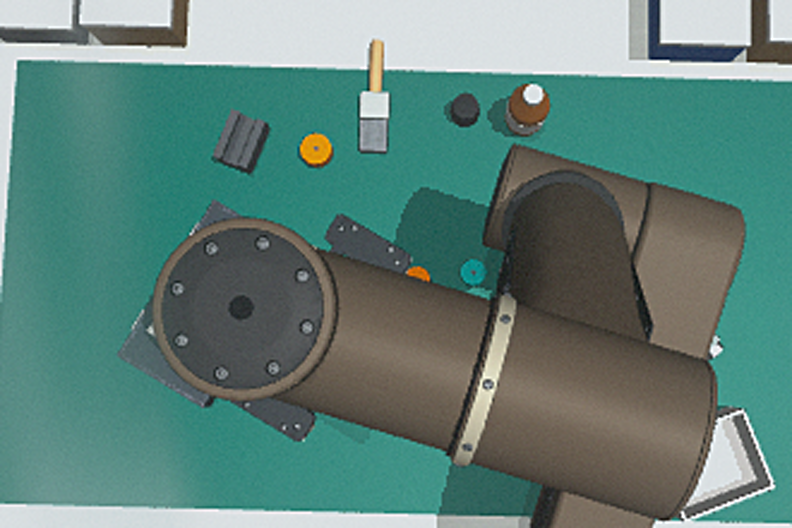

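The lid is flat, with its top at 45.8 mm and the bar top at 44 mm, so it is fully shut. The bystanders look unmoved, the jaw is open, and the robot touches nothing. Handing in.

```bash
python3 -c "
from h import *
robot.dwell(.5); robot.job_done(); print(robot.read_t())"
```

```text
the job is handed in; nothing more can be done
the job is handed in; nothing more can be done
```

I checked the two master discs that were out, the green 36 mm and then the blue 44 mm, put each in its own compartment and shut the lid. I handed the job in at about 130 s; no 28 mm or 52 mm disc was seen.

**Gauge checks:** On the 36 mm disc I held the jaw about 1.5 s with the needle turned 0.54 rad. On the 44 mm disc I held it about 1 s, with the needle turned about 0.65 rad by the top camera. I opened the jaw to about 87 mm after each.

**Last checks:** Both discs lay flat at the centre of their own cells, with their tops at 30 mm. The lid top measured 45.8 mm and level, against 46 mm stated. The forces I read during the job stayed under about 18 N. The bystanders I could see looked unmoved, but the arm hid the gauge and part of the bench in the last top view.

**What went wrong or disagreed:**
- **Fingertip height:** The fingertips sit about 20 mm short of the reported TCP. My first grasp closed above the disc without touching it, so I measured the offset, corrected for it and picked again.
- **Knocked disc:** The 36 mm disc had moved about 32 mm before I reached it, so I located it again.
- **Camera mismatch:** The top camera read a few mm off the wrist camera; I used the wrist values.
- **Dial view:** The dial was outside the wrist view for the 44 mm disc, so I confirmed the needle only with the top and scene cameras.

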